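# Fit the lens to the inspection camera and hold it home

## Task

Fit the tall lens to the inspection camera that lies face-up in the blue vise: lift it straight out of its stand, set its rear tube into the camera's mount and turn it by its knurled collar until the keyways hidden under its flange drop over the two locating pins. Then push it fully home against the spring in the mount and keep holding it there: finish while you are still holding it pushed home, so that I can tighten the lock screws. Leave the short lens where it stands.

Things in the scene. Friction and masses are not known exactly. Their poses are not given: they have to be found in the camera images.
- collar (a point): Tall lens, upright in a well of the black stand. Point on its axis (z up) half-way up its dark knurled collar, 54 mm across, 28 mm high. Below: 48 mm neck; flange 59 mm across, top 27 mm and flat underside 38 mm below this point; 34 mm rear tube with chamfered end 52 mm below. Above: 49 mm barrel, front glass 24 mm above this point. 0.18 to 0.28 kg. Lifts straight out of a 39 mm well, 14 mm deep in it.
- lens_seat (a point): Centre of the tall lens's flange underside, 38 mm below the collar point; in the stand it rests on the stand's top, 18 mm above the bench. In the underside are four equal blind keyways, 7 mm deep and 9 mm wide, a quarter turn apart, centred 22 mm from the axis. They cannot be seen from above; where they lie round the lens is not given: this point's x and y axes do not tell it.
- mount_face (a point): Centre of the camera's mount, on its upper face, 94 mm above the bench, z up. Round aluminium snout 60 mm across, 22 mm tall, throat 35.6 mm across, on a fixed grey camera 78 mm square (top at 72 mm) in a blue vise 190 mm long. Home is the flange flat on this face: lens seat at this point, collar point 38 mm above it.
- pin_tops (a point): Point on the mount's axis at the height of the tops of its two flat-topped steel pins: 5 mm thick, 6 mm high above the face, opposite each other, 22.5 mm from the axis, in a direction that varies and that this point's axes do not tell. Off the keyways the flange rides here (collar point 44 mm above the face). At most a quarter turn, either way, brings keyways over pins; they drop in within about 4 degrees.
- contacts (a point): Centre of the top of the brass contact ring in the throat, 10 mm below the face when free. Once the keyways are over the pins the lens goes down 2 mm freely, then its tube meets this ring, whose spring resists with about 4.5 N, rising to 8.5 N over the last 4 mm to home, and lifts the lens off its seat again if it is not held down.
- short_lens_mid (a point): Short lens, 50 mm high, same rear tube and flange, low knurled collar 54 mm across, standing in the other well of the stand, 110 mm from the tall lens. Point on its axis, 25 mm above the end of its rear tube. To be left alone.
Things that resemble listed ones, but are neither listed nor needed, are in the scene too. Several things look just like the part that bears mount_face: the one meant starts nearest to the robot's base.

How it is judged (in metres and radians):
At the end, for the whole second after the job is handed in: The tall lens is home in the mount: upright within 0.06 rad, on the mount's axis within 4 mm, collar point 38 mm (at most 39.5) above the mount face, pressing on the mount with over 4 N, and the fingers still on the lens, holding it there (horizontal distance between collar and mount_face below 0.004 m and z of collar in the frame of mount_face between 0.035 and 0.0395 m and angle between collar's own z axis and vertical below 0.06 rad and contact force between the fingers and tall_lens above 1 N and contact force between tall_lens and mount above 4 N); the arm keeps its last pose, push and grip.
It fails at once if the short lens is moved from its place by more than 15 mm (distance of short_lens_mid from where it was at the start of the episode above 0.015 m).
It also fails if it takes over 54 s, if anything falls off the work surface, if the arm or the gripper's body presses on something with over 40 N, if the wrist force passes 120 N, or if a joint passes its speed limit or range.

## Robot

A 7-joint arm with a two-finger parallel gripper is mounted at the origin on the work surface. World frame = base frame: x ahead of the robot, y to its left, z up, the work surface at z = 0. Lengths are in m, angles in degrees, forces in N, time in s.
With the tool pointing down it reaches from about 0.425 to 0.875 m from the base axis. Payload 4.7 kg.
Tool frame: the origin (TCP) lies at the very end of the fingers, on their centre line; the grasp point (between the pads) lies env.tcp_to_grasp behind it (env.tcp_to_grasp is the distance from the TCP to the grasp point, in m); z points along the fingers, x is the direction in which the jaws open and shut, and the axes are right-handed (so a half turn about z gives the same grasp; the last joint's range is limited). The gripper opens to 87 mm and grips with 3 to 60 N. Pads are 19 mm wide; open, the fingers measure 117 mm over their backs; the gripper's body (75 mm by 190 mm) begins 51 mm behind the grasp point.
Start: joints at [-65.655, 18.392, -4.016, 83.108, 1.295, 78.541, -3.26], TCP at [0.26, 0.596, 0.223] pointing down, gripper open.
Joint ranges: [-163.93, 163.93], [-17.29, 119.83], [-79.2, 71.16], [3.27, 140.29], [-89.18, 269.18], [5.43, 117.66], [-154.24, 154.24]. Speed limits (degrees/s): [147.25, 147.25, 180, 180, 180, 180, 180].

## Interface

Orientations are given as [roll, pitch, yaw] about the fixed x, y, z axes, in that order (R = Rz(yaw) Ry(pitch) Rx(roll)).
In Python, from cell import env gives the robot as it stands. The module is installed in compiled form; this text tells all that it offers.
- The arm moves only by the tool send_rows, never from a script. Its argument "steps" is a list of rows, each a list of 3 entries, a list of its own where there are three numbers: the shift along the tool's x, y, z in m, then the turn, a rotation vector about the tool's x, y, z in rad, then the finger opening in m, from 0 to 0.087. A call has exactly 5 rows; each row is the pose to reach, as a shift and turn from the pose commanded when the call began, along the tool's axes at that moment; what a row does not reach only later rows make up. A row lasts 1/12 s, in which the tool goes at most 41.7 mm and 7.16 degrees, less where a joint would pass 70% of its speed; a pose out of reach is approached as far as the arm can. A call with a gripper value outside its range is refused whole. The fingers move at their own pace and stop on an object; "grip_force" is the grip in N (left out, the last holds). Time passes only in rows, so rows that repeat a pose let the fingers close, or fill a call up. It gives the time, the measured TCP pose, the force and the opening at its end, in the units of the state.
- env.get_obs(): the state, without advancing time (a new reading comes with each control period).
- env.read_camera(name): name is "side" or "top"; returns a dict with "pixels" (400x640x3 uint8, red, green, blue), "fx", "fy", "cx", "cy" (pixels), "k1" (the pictures are not rectified: a ray, as slopes to the right and down, at radius r is drawn at 1 + k1 r^2 times it, then the intrinsics apply), "position" and "rotation" of the camera in the world. Camera axes: x right, y up, looking along -z (the intrinsics and any distortion apply to the point x, -y, -z); pixel columns grow to the right and rows downward; lengths in m; the calibration is good to about 2 mm. A picture is of the moment at which its call begins. There is no depth.
- env.sign_off(): hands the job in, once; it reports no verdict.
The state is a dict: "time_s": time; "qpos": joint angles; "joint_velocities": joint speeds; "effort": joint torques, N m; "tool_pos": TCP position; "tool_rot": TCP orientation; "force": force on the tool from outside, world axes, zero at the start; "wrist_torque": the same for the moment, N m; "grip_width": finger opening in m.
Only numpy, scipy, OpenCV 4.12 (cv2) and the standard library are available. Lean on these libraries where they do the work, as an engineer would, in place of code of your own. Each camera call takes 0.05 s, during which the arm holds its last target.

## Working session

There is one attempt and no reset: what is moved stays moved. The work goes in short steps, Python scripts to look and compute and a tool call to move; the robot and the scene stay as the last step left them, time stands still between calls to the robot, and variables do not carry over. Pictures are saved under pics/ and viewed, and the job is handed in when it is done.

Besides the shell and the picture viewer there is one more tool, called after "Request:" as a command line: name --argument value ..., lists and objects as JSON in quotes. send_rows: Moves the arm, as the interface text tells. Its arguments: {"type":"object","properties":{"steps":{"type":"array"},"grip_force":{"type":"number"}},"required":["steps"]}

```bash
mkdir -p pics; cat > h.py <<'E'
import numpy as np, cv2, pickle
from cell import env
def snap(tag):
    out={}
    for n in ("side","top"):
        c=env.read_camera(n); out[n]=c
        cv2.imwrite(f"pics/{tag}_{n}.png",cv2.cvtColor(c["pixels"],cv2.COLOR_RGB2BGR))
    pickle.dump(out,open(f"pics/{tag}.pkl","wb"))
    return out
def load(tag): return pickle.load(open(f"pics/{tag}.pkl","rb"))
def ray(c,u,v):
    K=np.array([[c["fx"],0,c["cx"]],[0,c["fy"],c["cy"]],[0,0,1.]])
    p=cv2.undistortPoints(np.array([[[u,v]]],float),K,np.array([c["k1"],0,0,0.]))[0,0]
    d=np.array(c["rotation"])@np.array([p[0],-p[1],-1.])
    return np.array(c["position"]),d/np.linalg.norm(d)
def onz(c,u,v,z):
    o,d=ray(c,u,v); return o+d*(z-o[2])/d[2]
def proj(c,P):
    q=np.array(c["rotation"]).T@(np.array(P)-c["position"]); x,y=q[0]/-q[2],-q[1]/-q[2]
    s=1+c["k1"]*(x*x+y*y); return np.array([c["fx"]*x*s+c["cx"],c["fy"]*y*s+c["cy"]])
def tri(c1,p1,c2,p2):
    o1,d1=ray(c1,*p1);o2,d2=ray(c2,*p2)
    t=np.linalg.lstsq(np.c_[d1,-d2],o2-o1,rcond=None)[0]
    a,b=o1+t[0]*d1,o2+t[1]*d2
    return (a+b)/2,np.linalg.norm(a-b)
E
python3 - <<'E'
from h import *
o=snap("a")
for n,c in o.items(): print(n,{k:(v if k!="pixels" else v.shape) for k,v in c.items()})
print(env.get_obs(), env.tcp_to_grasp)
E
```

```text
side {'pixels': (400, 640, 3), 'fx': 405.80045154753196, 'fy': 405.80045154753196, 'cx': 317.68491851600885, 'cy': 197.6873915468476, 'k1': -0.06612767626206922, 'position': array([ 0.4572212 , -0.73132162,  0.73517699]), 'rotation': array([54.20829261,  0.59100906, -2.10935203])}
top {'pixels': (400, 640, 3), 'fx': 507.38799816703073, 'fy': 507.38799816703073, 'cx': 320.66603141813846, 'cy': 193.50335289561949, 'k1': -0.06570637440531579, 'position': array([0.23938868, 0.17584095, 1.92627523]), 'rotation': array([  8.13347513,   0.59945422, -88.52109617])}
{'time_s': 0.1, 'qpos': array([-65.65424307,  18.43536348,  -4.01516951,  83.16709598,
         1.2964043 ,  78.54077289,  -3.26018509]), 'joint_velocities': array([-0.02400619, -0.2843708 ,  0.01051761, -0.23100354, -0.02788967,
        0.00388847, -0.04899406]), 'effort': array([-3.83484403e-04, -4.92577100e+01, -4.06015115e-01, -3.13394308e+01,
       -6.41924841e-02,  3.96378385e-02,  7.63962043e-05]), 'tool_pos': array([0.25944311, 0.59544543, 0.22157175]), 'tool_rot': array([1.79993105e+02, 9.79251559e-02, 6.64635653e+01]), 'force': array([-0.26349665, -0.26111611,  0.26837752]), 'wrist_torque': array([ 0.03388536,  0.04532512, -0.0217314 ]), 'grip_width': 0.08718068870390261} 0.0187
```

```bash
python3 - <<'E'
s=open('h.py').read()
s=s.replace('np.array(c["rotation"])','RR(c)').replace('def snap','from scipy.spatial.transform import Rotation as Ro\ndef RR(c): return Ro.from_euler("xyz",c["rotation"],degrees=True).as_matrix()\ndef snap')
open('h.py','w').write(s)
E
```

```text
(no output)
```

View pics/a_side.png

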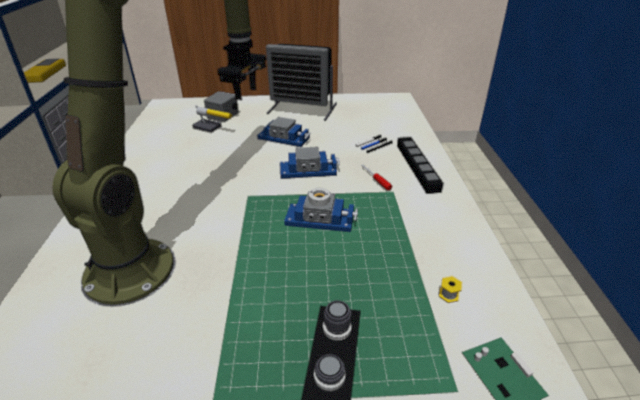

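View pics/a_top.png

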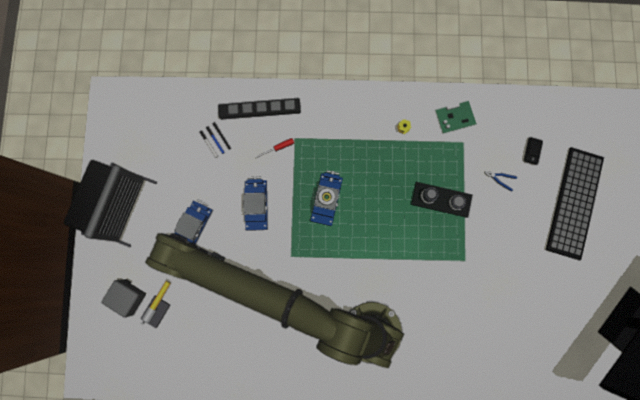

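```bash
python3 - <<'E'
from h import *
o=load("a")
s=o["side"]["pixels"][:,:,::-1];t=o["top"]["pixels"][:,:,::-1]
def up(im,y0,y1,x0,x1,k): return cv2.resize(im[y0:y1,x0:x1],None,fx=k,fy=k,interpolation=cv2.INTER_CUBIC)
cv2.imwrite("pics/c_lens_s.png",up(s,290,400,290,390,5))
cv2.imwrite("pics/c_lens_t.png",up(t,170,230,400,480,8))
cv2.imwrite("pics/c_mount_s.png",up(s,180,240,275,365,8))
cv2.imwrite("pics/c_mount_t.png",up(t,160,235,300,355,8))
c=o["top"]
for n,p,z in [("near vise",(327,197),.094),("v2",(255,205),.072),("v3",(190,222),.072),("L1",(430,195),.09),("L2",(458,201),.07)]:
    P=onz(c,*p,z);print(n,P.round(3),np.hypot(*P[:2]).round(3))
E
```

```text
near vise [0.488 0.178 0.094] 0.52
v2 [0.455 0.443 0.072] 0.635
v3 [0.386 0.681 0.072] 0.783
L1 [ 0.505 -0.198  0.09 ] 0.543
L2 [ 0.488 -0.306  0.07 ] 0.576
```

View pics/c_lens_s.png

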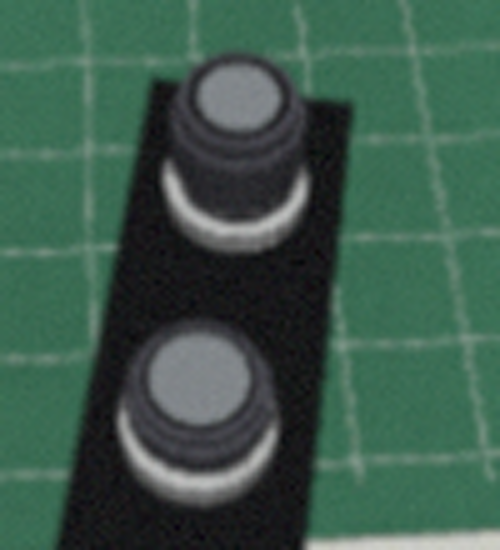

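View pics/c_lens_t.png

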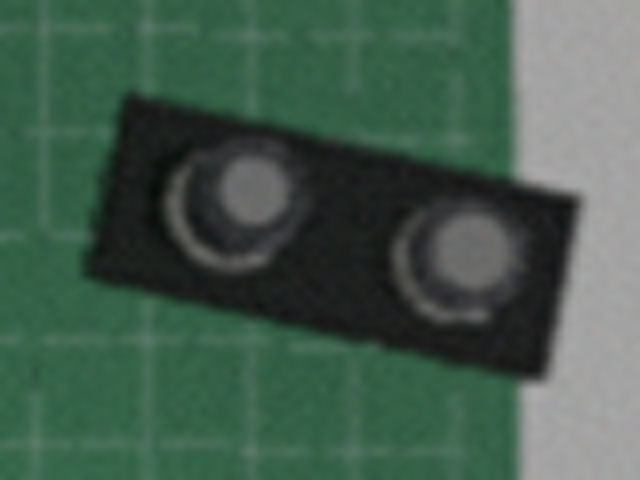

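View pics/c_mount_s.png

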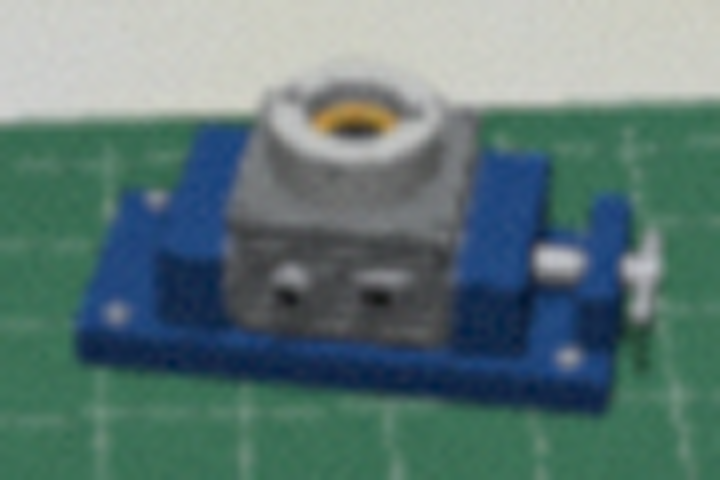

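View pics/c_mount_t.png

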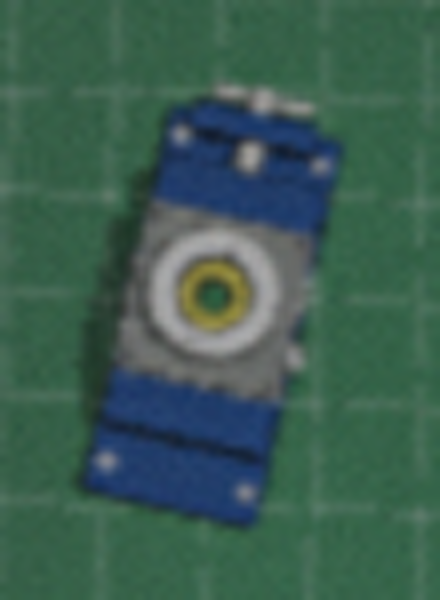

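```bash
cat > m.py <<'E'
from h import *
def comp(img,mask,seed_box):
    x0,y0,x1,y1=seed_box; m=np.zeros(mask.shape,np.uint8); m[y0:y1,x0:x1]=mask[y0:y1,x0:x1]
    cs,_=cv2.findContours(m*255,cv2.RETR_EXTERNAL,cv2.CHAIN_APPROX_NONE)
    return max(cs,key=cv2.contourArea)
E
python3 - <<'E'
from m import *
o=load("a")
for n,box in [("side",(290,290,390,400)),("top",(400,170,480,230)),("side",(300,180,345,215)),("top",(312,180,345,215))]:
    im=o[n]["pixels"]; hsv=cv2.cvtColor(im,cv2.COLOR_RGB2HSV)
    x0,y0,x1,y1=box
    v=hsv[y0:y1,x0:x1]
    # print V for a scanline
    print(n,box)
    for y in ([311,371] if n=="side" and y0>200 else [194,201] if y0<200 and x0>=400 else [195,200]):
        print(y,[tuple(int(a) for a in p) for p in im[y,x0:x1:2]] if 0 else list(hsv[y,x0:x1,2]),list(hsv[y,x0:x1,1]))
E
```

```text
side (290, 290, 390, 400)
311 [np.uint8(109), np.uint8(113), np.uint8(108), np.uint8(112), np.uint8(110), np.uint8(109), np.uint8(109), np.uint8(110), np.uint8(113), np.uint8(112), np.uint8(113), np.uint8(111), np.uint8(111), np.uint8(109), np.uint8(113), np.uint8(111), np.uint8(114), np.uint8(125), np.uint8(122), np.uint8(108), np.uint8(107), np.uint8(105), np.uint8(110), np.uint8(109), np.uint8(109), np.uint8(107), np.uint8(112), np.uint8(106), np.uint8(94), np.uint8(61), np.uint8(25), np.uint8(22), np.uint8(16), np.uint8(35), np.uint8(47), np.uint8(57), np.uint8(74), np.uint8(62), np.uint8(47), np.uint8(66), np.uint8(107), np.uint8(134), np.uint8(141), np.uint8(138), np.uint8(138), np.uint8(140), np.uint8(137), np.uint8(137), np.uint8(134), np.uint8(137), np.uint8(139), np.uint8(138), np.uint8(139), np.uint8(138), np.uint8(133), np.uint8(100), np.uint8(50), np.uint8(42), np.uint8(74), np.uint8(77), np.uint8(69), np.uint8(41), np.uint8(28), np.uint8(23), np.uint8(22), np.uint8(30), np.uint8(29), np.uint8(31), np.uint8(36), np.uint8(42), np.uint8(69), np.uint8(100), np.uint8(111), n
[... 13153 characters left out ...]
128), np.uint8(128), np.uint8(145), np.uint8(161), np.uint8(160), np.uint8(140), np.uint8(114), np.uint8(107), np.uint8(97), np.uint8(80), np.uint8(91), np.uint8(106), np.uint8(99), np.uint8(98), np.uint8(95), np.uint8(98), np.uint8(96)] [np.uint8(105), np.uint8(89), np.uint8(54), np.uint8(12), np.uint8(4), np.uint8(10), np.uint8(3), np.uint8(9), np.uint8(5), np.uint8(2), np.uint8(7), np.uint8(18), np.uint8(75), np.uint8(118), np.uint8(128), np.uint8(127), np.uint8(104), np.uint8(46), np.uint8(9), np.uint8(3), np.uint8(2), np.uint8(0), np.uint8(4), np.uint8(5), np.uint8(18), np.uint8(80), np.uint8(112), np.uint8(101), np.uint8(111), np.uint8(117), np.uint8(123), np.uint8(122), np.uint8(122)]
```

```bash
cat > m.py <<'E'
from h import *
def ell(c,box,thrV,maxS,seed=None,name=None,hull=False):
    x0,y0,x1,y1=box;k=4
    im=cv2.resize(c["pixels"][y0:y1,x0:x1],None,fx=k,fy=k,interpolation=cv2.INTER_CUBIC)
    h=cv2.cvtColor(im,cv2.COLOR_RGB2HSV)
    m=((h[:,:,2]>thrV)&(h[:,:,1]<maxS)).astype(np.uint8)*255
    cs,_=cv2.findContours(m,cv2.RETR_EXTERNAL,cv2.CHAIN_APPROX_NONE)
    ct=max(cs,key=cv2.contourArea)
    if hull: ct=cv2.convexHull(ct)
    e=cv2.fitEllipse(ct)
    if name:
        d=im[:,:,::-1].copy(); cv2.drawContours(d,[ct],-1,(0,0,255),1); cv2.ellipse(d,e,(0,255,255),1)
        cv2.imwrite(f"pics/{name}.png",cv2.resize(d,None,fx=2,fy=2))
    f=lambda p:np.array([(p[0]+.5)/k-.5+x0,(p[1]+.5)/k-.5+y0])
    return f(e[0]),np.array(e[1])/k,np.array([f(p) for p in ct[:,0]])
E
python3 - <<'E'
from m import *
o=load("a");S,T=o["side"],o["top"]
for n,bs,bt in [("tall",(322,297,354,325),(422,184,442,204)),("short",(312,352,348,388),(448,190,470,212))]:
    a=ell(S,bs,95,60,name="e_s_"+n);b=ell(T,bt,80,40,name="e_t_"+n)
    P,r=tri(S,a[0],T,b[0]); print(n,a[0],a[1],b[0],b[1],"P",P.round(4),"gap",r.round(4))
    for z in (.080,P[2]): print(onz(S,*a[0],z).round(4),onz(T,*b[0],z).round(4))
a=ell(S,(300,180,345,215),145,60,name="e_s_m",hull=True);b=ell(T,(312,180,345,215),130,40,name="e_t_m",hull=True)
P,r=tri(S,a[0],T,b[0]); print("mount",a[:2],b[:2],P.round(4),r.round(4))
print(onz(S,*a[0],.094).round(4),onz(T,*b[0],.094).round(4))
ims=[cv2.resize(cv2.imread(f"pics/e_{v}_{n}.png"),(260,260)) for v in "st" for n in("tall","short","m")]
cv2.imwrite("pics/e_all.png",np.vstack([np.hstack(ims[:3]),np.hstack(ims[3:])]))
E
```

```text
tall [337.33643341 308.96326542] [12.87637711 16.04658318] [431.27375698 193.34610653] [8.00900555 8.23773766] P [ 0.5113 -0.2052  0.0789] gap 0.004
[ 0.5092 -0.2064  0.08  ] [ 0.5132 -0.2049  0.08  ]
[ 0.5093 -0.2055  0.0789] [ 0.5133 -0.2051  0.0789]
short [329.39386177 365.2609911 ] [18.0125103  19.81922722] [458.69503021 200.95638466] [9.17211819 9.71637154] P [ 0.4891 -0.3132  0.0528] gap 0.0039
[ 0.4859 -0.3302  0.08  ] [ 0.4874 -0.306   0.08  ]
[ 0.4871 -0.3136  0.0528] [ 0.491  -0.3131  0.0528]
mount (array([321.74909592, 186.4712491 ]), array([26.60836792, 52.21643829])) (array([326.4379673 , 195.94852448]), array([15.54476166, 15.99344063])) [0.4925 0.1806 0.1141] 0.0061
[0.4967 0.2109 0.094 ] [0.4922 0.1805 0.094 ]
```

View pics/e_all.png

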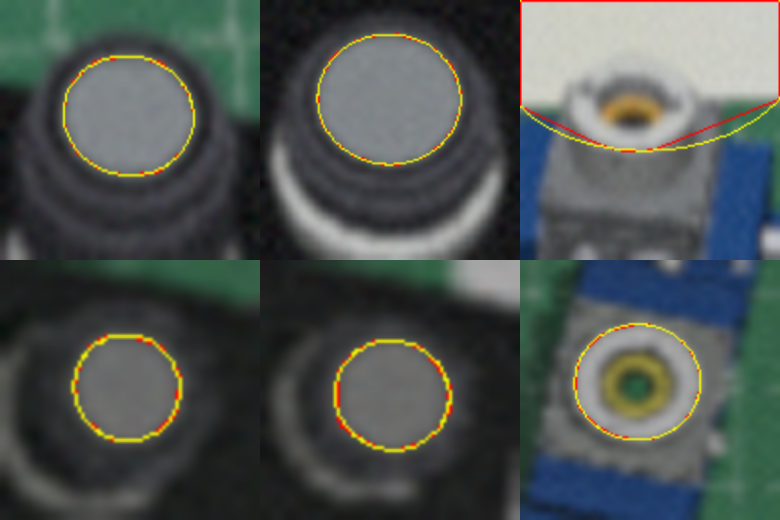

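```bash
python3 - <<'E'
from m import *
from scipy.optimize import least_squares
o=load("a");S,T=o["side"],o["top"]
g=S["pixels"].astype(float); V=g.max(2)
pts=[]
for x in range(309,333):
    col=V[188:208,x]; # find strongest drop searching from row 195 down
    d=col[:-2]-col[2:]; 
    lo=7; i=lo+int(np.argmax(d[lo:16])); w=d[max(i-1,0):i+2]; 
    s=(w*np.arange(i-1,i+2)).sum()/w.sum(); pts.append((x,188+s+1,d[i]))
print([(p[0],round(float(p[1]),1),int(p[2])) for p in pts])
pts=np.array([p[:2] for p in pts if p[2]>30])
for z in (.088,.094,.100):
    Q=np.array([onz(S,*p,z)[:2] for p in pts])
    r=least_squares(lambda q:np.hypot(*(Q-q[:2]).T)-.030,[.49,.18],loss="soft_l1",f_scale=.001)
    print(z,r.x.round(4),np.std(r.fun).round(5), "top:",onz(T,326.438,195.949,z).round(4))
d=cv2.resize(S["pixels"][180:220,295:345,::-1],None,fx=14,fy=14,interpolation=cv2.INTER_NEAREST)
for p in pts: cv2.circle(d,(int((p[0]+.5-295)*14),int((p[1]+.5-180)*14)),3,(0,0,255),-1)
cv2.imwrite("pics/ms.png",d)
d=cv2.resize(T["pixels"][182:210,312:342,::-1],None,fx=18,fy=18,interpolation=cv2.INTER_NEAREST)
cv2.imwrite("pics/mt.png",d)
E
```

```text
[(309, 196.1, 63), (310, 197.0, 67), (311, 197.9, 67), (312, 198.2, 60), (313, 198.9, 69), (314, 199.1, 68), (315, 199.3, 72), (316, 199.8, 77), (317, 199.8, 78), (318, 200.0, 69), (319, 200.0, 65), (320, 200.0, 62), (321, 199.8, 59), (322, 199.8, 67), (323, 199.8, 66), (324, 199.0, 71), (325, 198.8, 63), (326, 198.1, 68), (327, 197.8, 64), (328, 197.0, 69), (329, 196.1, 54), (330, 196.0, 23), (331, 202.4, 9), (332, 203.1, 22)]
0.088 [0.4882 0.1855] 0.00058 top: [0.493  0.1805 0.088 ]
0.094 [0.4879 0.1773] 0.00059 top: [0.4922 0.1805 0.094 ]
0.1 [0.4876 0.1691] 0.00061 top: [0.4914 0.1805 0.1   ]
```

View pics/ms.png

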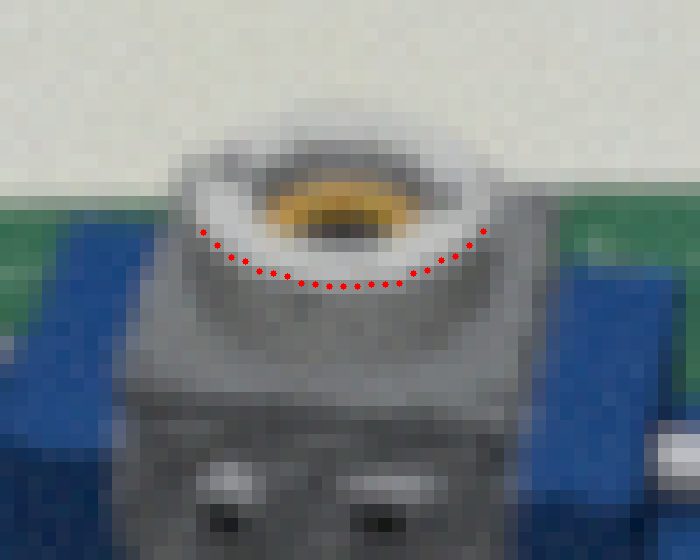

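View pics/mt.png

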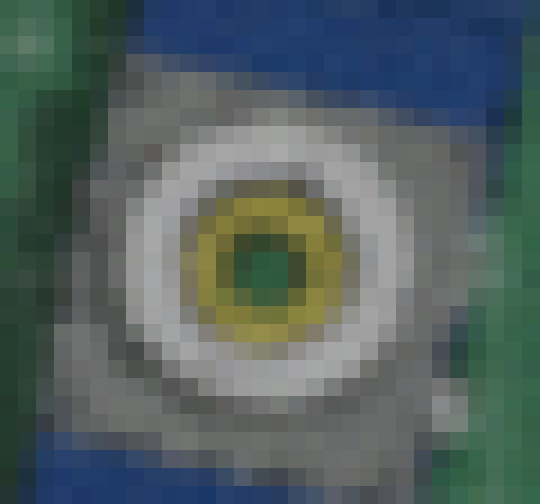

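```bash
cat >> h.py <<'E'
def plan(xyz,yaw,ref=None):
    "shift/turn in tool axes from measured (or given ref (pos,rpy)) pose to target, tool down"
    if ref is None:
        s=env.get_obs(); ref=(s["tool_pos"],s["tool_rot"])
    R=Ro.from_euler("xyz",ref[1],degrees=True)
    Rt=Ro.from_euler("xyz",[180,0,yaw],degrees=True)
    return (R.inv().apply(np.array(xyz)-ref[0])).round(4),(R.inv()*Rt).as_rotvec().round(4)
E
python3 - <<'E'
from h import *
ref=(np.array([.26,.596,.223]),[180,0,66.46])
for w,y in [((.45,.45,.22),45),((.56,.25,.22),15)]: print(plan(w,y,ref))
E
```

```text
(array([-0.058 ,  0.2325,  0.003 ]), array([ 0.    , -0.    ,  0.3745]))
(array([-0.1974,  0.4132,  0.003 ]), array([-0.    , -0.    ,  0.8981]))
```

What could be mistaken for what:
- **Lenses (side/top pixels):** the tall one is at (337,309)/(431,193). The short one is at (329,365)/(459,201). Triangulated glass heights are 79 mm and 53 mm, so the first is the tall lens.
- **Blue vises:** (320,195)/(326,196) is 0.52 m from the base. (308,162)/(255,205) is at 0.635 m and (284,131)/(190,222) at 0.78 m. I choose the first because it is nearest, and its close crop shows the open mount with the brass ring.

Moving now.

Request:
send_rows --steps '[[[-0.012,0.046,0],[0,0,0.08],0.087],[[-0.024,0.092,0],[0,0,0.16],0.087],[[-0.036,0.138,0],[0,0,0.24],0.087],[[-0.048,0.185,0],[0,0,0.31],0.087],[[-0.058,0.2325,0],[0,0,0.3745],0.087]]'

```text
time_s: 0.52
tool_pos: [0.4253, 0.4667, 0.2222]
tool_rot: [180.0, 0.0, 44.8]
force: [0.9, 1.1, -0.3]
grip_width: 0.0868
```

```bash
python3 - <<'E'
from h import *
s=env.get_obs();print(s["tool_pos"],s["tool_rot"],s["qpos"].round(1))
print(plan((.56,.25,.22),20))
E
```

```text
[0.42534513 0.46671285 0.22224216] [1.79995040e+02 3.97865814e-02 4.48260803e+01] [-53.9  16.    4.7  86.2  -1.3  77.8  -4.3]
(array([-0.0573,  0.2486,  0.0023]), array([2.000e-04, 7.000e-04, 4.333e-01]))
```

Request:
send_rows --steps '[[[-0.011,0.05,0],[0,0,0.09],0.087],[[-0.022,0.1,0],[0,0,0.18],0.087],[[-0.034,0.15,0],[0,0,0.27],0.087],[[-0.046,0.2,0],[0,0,0.35],0.087],[[-0.057,0.249,0.002],[0,0,0.433],0.087]]'

```text
time_s: 0.93
tool_pos: [0.5357, 0.29, 0.2215]
tool_rot: [-180.0, 0.0, 20.0]
force: [1.6, 0.4, -0.1]
grip_width: 0.087
```

```bash
python3 - <<'E'
from h import *
s=env.get_obs();print(s["tool_pos"],s["tool_rot"],s["qpos"].round(1))
print(plan((.56,.03,.21),-8))
E
```

```text
[0.53574565 0.29004566 0.22148094] [-1.79995373e+02  1.13294095e-02  1.99693745e+01] [-42.8  13.4  14.1  89.9  -3.3  77.1  -8.4]
(array([-0.066 ,  0.2527,  0.0115]), array([-0.000e+00,  2.000e-04,  4.882e-01]))
```

Request:
send_rows --steps '[[[-0.013,0.05,0],[0,0,0.1],0.087],[[-0.026,0.1,0.002],[0,0,0.2],0.087],[[-0.04,0.15,0.005],[0,0,0.3],0.087],[[-0.053,0.2,0.008],[0,0,0.4],0.087],[[-0.066,0.2527,0.011],[0,0,0.488],0.087]]'

```text
time_s: 1.35
tool_pos: [0.5545, 0.0828, 0.2132]
tool_rot: [-180.0, 0.0, -8.0]
force: [0.5, 0.7, -0.7]
grip_width: 0.0869
```

```bash
python3 - <<'E'
from h import *
s=env.get_obs();print(s["tool_pos"],s["tool_rot"],s["qpos"].round(1))
print(plan((.5115,-.2055,.15),-22))
E
```

```text
[0.55452044 0.08277531 0.21320284] [-1.79988480e+02  2.14753957e-02 -8.03818693e+00] [-32.9   7.9  23.9  97.7  -3.3  75.2 -16.4]
(array([-0.0023,  0.2915,  0.0631]), array([-2.000e-04,  4.000e-04,  2.437e-01]))
```

Request:
send_rows --steps '[[[0,0.042,0.005],[0,0,0.05],0.087],[[0,0.084,0.01],[0,0,0.1],0.087],[[0,0.126,0.02],[0,0,0.15],0.087],[[0,0.168,0.03],[0,0,0.2],0.087],[[0,0.21,0.04],[0,0,0.244],0.087]]'

```text
time_s: 1.77
tool_pos: [0.5266, -0.1194, 0.1744]
tool_rot: [-180.0, -0.0, -21.9]
force: [0.2, -0.4, 1.0]
grip_width: 0.0868
```

```bash
python3 - <<'E'
from h import *
s=env.get_obs();print(s["tool_pos"],s["tool_rot"],s["qpos"].round(1))
print(plan((.5115,-.2055,.13),-22))
E
```

```text
[ 0.52655047 -0.1194289   0.17444636] [-1.79967859e+02 -4.86577109e-03 -2.18741158e+01] [-21.1   7.   33.6 103.7  -4.2  70.5  -8.1]
(array([0.0181, 0.0855, 0.0444]), array([-0.0006, -0.0001,  0.0022]))
```

Request:
send_rows --steps '[[[0.006,0.03,0.01],[0,0,0.002],0.087],[[0.012,0.06,0.02],[0,0,0.002],0.087],[[0.018,0.084,0.035],[0,0,0.002],0.087],[[0.018,0.084,0.042],[0,0,0.002],0.087],[[0.018,0.084,0.042],[0,0,0.002],0.087]]'

```text
time_s: 2.18
tool_pos: [0.5108, -0.2036, 0.1309]
tool_rot: [179.9, 0.2, -22.1]
force: [-0.4, 0.9, -0.1]
grip_width: 0.0872
```

```bash
python3 - <<'E'
from h import *
s=env.get_obs();print(s["tool_pos"],s["tool_rot"],s["qpos"].round(1))
o=snap("b")
s=o["side"]["pixels"][260:400,260:420,::-1];t=o["top"]["pixels"][150:250,380:500,::-1]
cv2.imwrite("pics/b_c.png",np.hstack([cv2.resize(s,(400,350)),cv2.resize(t,(400,350))]))
E
```

```text
[ 0.51081146 -0.20358238  0.13085155] [179.93890084   0.21758612 -22.07876918] [-14.2  11.4  37.1 105.2  -7.4  66.1   3.3]
```

View pics/b_c.png

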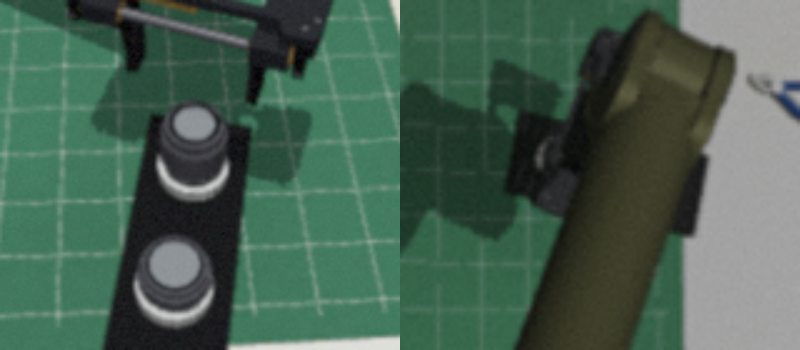

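```bash
python3 - <<'E'
from h import *
o=load("b");S=o["side"]
cv2.imwrite("pics/b_f.png",cv2.resize(S["pixels"][265:320,295:385,::-1],None,fx=8,fy=8,interpolation=cv2.INTER_CUBIC))
p=np.array([.5108,-.2036,.1309]);x=np.array([np.cos(np.radians(-22.1)),np.sin(np.radians(-22.1)),0]);y=np.array([x[1],-x[0],0])
for s in (-1,1):
  for e in (.0435,.0585):
    for w in (-.0095,.0095): print(s,e,w,((proj(S,p+s*e*x+w*y)-[295,265]+.5)*8).round(0))
E
```

```text
-1 0.0435 -0.0095 [196. 138.]
-1 0.0435 0.0095 [170. 193.]
-1 0.0585 -0.0095 [140. 123.]
-1 0.0585 0.0095 [112. 178.]
1 0.0435 -0.0095 [537. 228.]
1 0.0435 0.0095 [516. 286.]
1 0.0585 -0.0095 [597. 244.]
1 0.0585 0.0095 [577. 303.]
```

View pics/b_f.png

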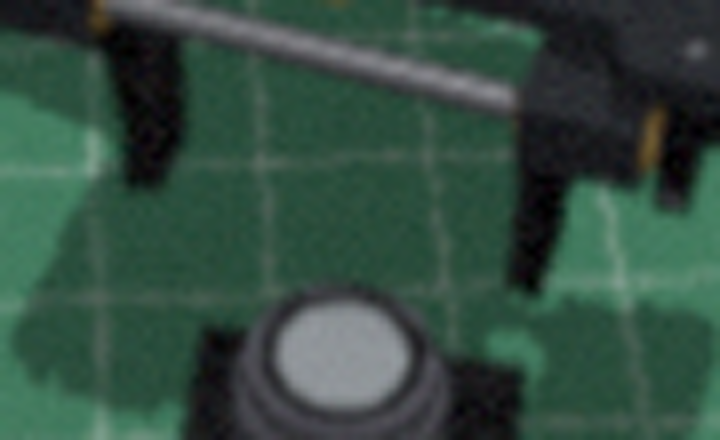

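```bash
python3 - <<'E'
from h import *
print(plan((.511,-.2055,.0373),-22))
E
```

```text
(array([-0.0002,  0.0047,  0.0952]), array([-0.0004,  0.0011,  0.0033]))
```

Request:
send_rows --steps '[[[0,0.0047,0.01],[0,0,0.003],0.087],[[0,0.0047,0.035],[0,0,0.003],0.087],[[0,0.0047,0.06],[0,0,0.003],0.087],[[0,0.0047,0.08],[0,0,0.003],0.087],[[0,0.0047,0.095],[0,0,0.003],0.087]]'

```text
time_s: 2.7
tool_pos: [0.5109, -0.2051, 0.036]
tool_rot: [-180.0, 0.1, -21.9]
force: [-0.0, 0.1, -0.4]
grip_width: 0.0868
```

```bash
python3 - <<'E'
from h import *
print(plan((.511,-.2055,.0373),-22))
o=snap("c");print(plan((.511,-.2055,.0373),-22))
S=o["side"];cv2.imwrite("pics/c_c.png",cv2.resize(S["pixels"][270:380,280:400,::-1],None,fx=5,fy=5,interpolation=cv2.INTER_CUBIC))
E
```

```text
(array([ 0.0002,  0.0003, -0.0013]), array([-0.0003,  0.0014,  0.0018]))
(array([ 0.0016,  0.    , -0.002 ]), array([0.0006, 0.0049, 0.0015]))
```

View pics/c_c.png

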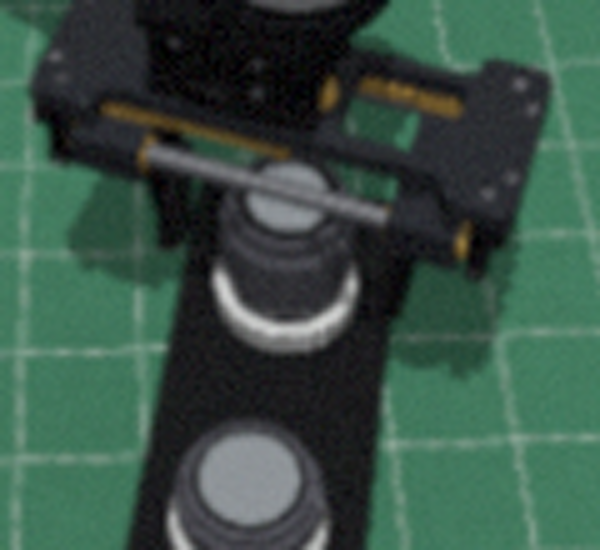

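Request:
send_rows --steps '[[[0,0,-0.001],[0,0.002,0.001],0.07],[[0,0,-0.001],[0,0.002,0.001],0.05],[[0,0,-0.001],[0,0.002,0.001],0.045],[[0,0,-0.001],[0,0.002,0.001],0.04],[[0,0,-0.001],[0,0.002,0.001],0.04]]' --grip_force 40

```text
time_s: 3.22
tool_pos: [0.5119, -0.2068, 0.0398]
tool_rot: [-180.0, -0.2, -22.1]
force: [0.1, 0.3, -0.1]
grip_width: 0.0619
```

Request:
send_rows --steps '[[[0,0,0],[0,0,0],0.04],[[0,0,0],[0,0,0],0.04],[[0,0,0],[0,0,0],0.04],[[0,0,0],[0,0,0],0.04],[[0,0,0],[0,0,0],0.04]]'

```text
time_s: 3.63
tool_pos: [0.5116, -0.2068, 0.0394]
tool_rot: [-180.0, -0.2, -22.1]
force: [-0.6, 1.2, 5.4]
grip_width: 0.0534
```

```bash
python3 - <<'E'
from h import *
s=env.get_obs();print({k:np.round(v,3) for k,v in s.items()})
E
```

```text
{'time_s': np.float64(3.633), 'qpos': array([-11.692,  18.181,  35.644, 109.835, -12.739,  55.735,   7.711]), 'joint_velocities': array([-0.123,  0.117,  0.133,  0.075, -0.013,  0.028, -0.022]), 'effort': array([ 1.9700e-01, -3.4576e+01,  5.4640e+00, -2.4248e+01,  2.0000e-03,
       -3.8600e-01, -7.0000e-03]), 'tool_pos': array([ 0.512, -0.207,  0.039]), 'tool_rot': array([-1.79978e+02, -1.51000e-01, -2.20890e+01]), 'force': array([-0.579,  1.208,  5.382]), 'wrist_torque': array([0.078, 0.313, 0.007]), 'grip_width': np.float64(0.053)}
```

Request:
send_rows --steps '[[[0,0,-0.008],[0,0,0],0.04],[[0,0,-0.02],[0,0,0],0.04],[[0,0,-0.045],[0,0,0],0.04],[[0,0,-0.08],[0,0,0],0.04],[[0,0,-0.12],[0,0,0],0.04]]'

```text
time_s: 4.05
tool_pos: [0.5091, -0.2063, 0.1589]
tool_rot: [179.9, 0.1, -22.1]
force: [0.9, 0.6, -2.0]
grip_width: 0.0531
```

```bash
python3 - <<'E'
from h import *
s=env.get_obs();print({k:np.round(v,3) for k,v in s.items() if k in("force","tool_pos","tool_rot","wrist_torque","grip_width")})
o=snap("d")
S=o["side"];cv2.imwrite("pics/d_c.png",cv2.resize(S["pixels"][220:380,260:420,::-1],None,fx=3.5,fy=3.5,interpolation=cv2.INTER_CUBIC))
print(plan((.56,-.03,.17),-22))
E
```

```text
{'tool_pos': array([ 0.509, -0.206,  0.159]), 'tool_rot': array([ 1.79927e+02,  1.20000e-01, -2.21200e+01]), 'force': array([ 0.874,  0.628, -1.986]), 'wrist_torque': array([-0.088, -0.051,  0.036]), 'grip_width': np.float64(0.053)}
(array([-0.0255, -0.1825, -0.0039]), array([-0.0023, -0.014 , -0.0022]))
```

View pics/d_c.png

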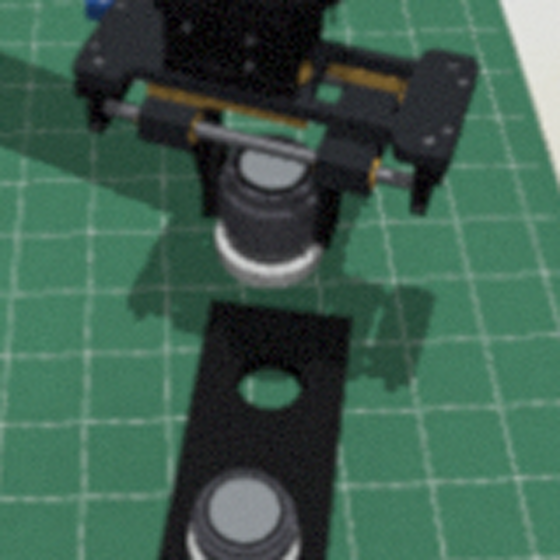

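Request:
send_rows --steps '[[[-0.014,-0.03,-0.002],[0,0,0],0.04],[[-0.03,-0.068,-0.004],[0,0,0],0.04],[[-0.047,-0.106,-0.006],[0,0,0],0.04],[[-0.063,-0.143,-0.008],[0,0,0],0.04],[[-0.08,-0.18,-0.01],[0,0,0],0.04]]'

```text
time_s: 4.57
tool_pos: [0.5036, -0.0081, 0.1686]
tool_rot: [-180.0, -0.1, -22.1]
force: [0.4, 0.1, -2.9]
grip_width: 0.0534
```

```bash
python3 - <<'E'
from h import *
s=env.get_obs();print(s["qpos"].round(1))
print(plan((.490,.179,.165),-22))
E
```

```text
[-29.5   2.1  28.1 108.7  -1.   69.4 -23.1]
(array([-0.0831, -0.1682,  0.0034]), array([-0.    , -0.0017, -0.0021]))
```

Request:
send_rows --steps '[[[-0.018,-0.037,0],[0,0,0],0.04],[[-0.036,-0.074,0],[0,0,0],0.04],[[-0.054,-0.11,0.001],[0,0,0],0.04],[[-0.072,-0.145,0.002],[0,0,0],0.04],[[-0.083,-0.168,0.003],[0,-0.001,-0.002],0.04]]'

```text
time_s: 4.98
tool_pos: [0.4889, 0.1818, 0.165]
tool_rot: [-179.9, 0.0, -21.7]
force: [0.4, 0.4, -2.7]
grip_width: 0.0531
```

Request:
send_rows --steps '[[[0,0,0],[0,0,0],0.04],[[0,0,0],[0,0,0],0.04],[[0,0,0],[0,0,0],0.04],[[0,0,0],[0,0,0],0.04],[[0,0,0],[0,0,0],0.04]]'

```text
time_s: 5.4
tool_pos: [0.4911, 0.1754, 0.1656]
tool_rot: [180.0, -0.1, -22.1]
force: [0.3, -0.4, -2.5]
grip_width: 0.053
```

```bash
python3 - <<'E'
from h import *
s=env.get_obs();print({k:np.round(v,4) for k,v in s.items() if k in("force","tool_pos","tool_rot","wrist_torque","grip_width","qpos")})
o=snap("e")
S=o["side"];s=S["pixels"][110:240,240:400,::-1];t=o["top"]["pixels"][150:250,270:390,::-1]
cv2.imwrite("pics/e_c.png",np.hstack([cv2.resize(s,(440,357),interpolation=2),cv2.resize(t,(360,357),interpolation=2)]))
E
```

```text
{'qpos': array([-40.2894,   4.6773,  18.6399, 106.3236,  -1.5397,  69.2147,
       -43.2972]), 'tool_pos': array([0.4911, 0.1754, 0.1656]), 'tool_rot': array([ 1.799857e+02, -6.310000e-02, -2.213540e+01]), 'force': array([ 0.2913, -0.4437, -2.4798]), 'wrist_torque': array([-0.0917,  0.0776, -0.0284]), 'grip_width': np.float64(0.053)}
```

View pics/e_c.png

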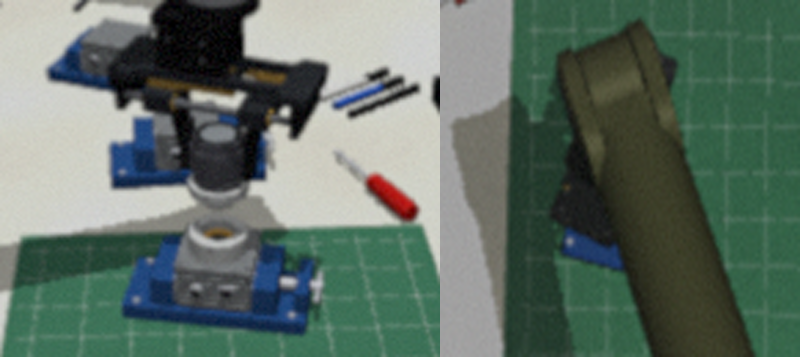

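```bash
python3 - <<'E'
from m import *
o=load("e");S=o["side"]
cv2.imwrite("pics/e_l.png",cv2.resize(S["pixels"][145:205,295:345,::-1],None,fx=10,fy=10,interpolation=cv2.INTER_NEAREST))
a=ell(S,(304,149,332,172),100,60,name="e_g")
print(a[:2])
for z in (.2042,.2062,.2082):print(onz(S,*a[0],z).round(4))
E
```

```text
(array([318.95076942, 158.22297668]), array([ 5.88776922, 12.2082653 ]))
[0.4886 0.1792 0.2042]
[0.4884 0.1758 0.2062]
[0.4883 0.1724 0.2082]
```

View pics/e_l.png

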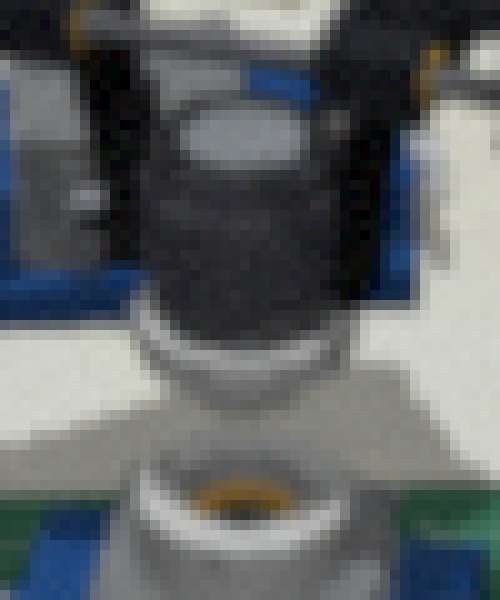

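View pics/e_g.png

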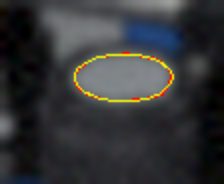

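```bash
python3 - <<'E'
from h import *
print(env.get_obs()["tool_pos"],plan((.4906,.178,.135),-22))
E
```

```text
[0.49106681 0.17593146 0.16568151] (array([-0.0012, -0.0017,  0.0307]), array([-0.0001, -0.0011, -0.0017]))
```

Request:
send_rows --steps '[[[-0.001,-0.002,0.008],[0,-0.001,0],0.04],[[-0.001,-0.002,0.016],[0,-0.001,0],0.04],[[-0.001,-0.002,0.024],[0,-0.001,0],0.04],[[-0.001,-0.002,0.03],[0,-0.001,0],0.04],[[-0.001,-0.002,0.03],[0,-0.001,0],0.04]]'

```text
time_s: 5.92
tool_pos: [0.4893, 0.1787, 0.1334]
tool_rot: [179.8, 0.1, -22.0]
force: [-0.2, -0.6, -3.1]
grip_width: 0.0533
```

```bash
python3 - <<'E'
from m import *
s=env.get_obs();print({k:np.round(v,4) for k,v in s.items() if k in("force","tool_pos","tool_rot","wrist_torque")})
o=snap("f");S=o["side"]
print(env.get_obs()["tool_pos"])
cv2.imwrite("pics/f_l.png",cv2.resize(S["pixels"][155:215,295:345,::-1],None,fx=10,fy=10,interpolation=cv2.INTER_NEAREST))
E
```

```text
{'tool_pos': array([0.4893, 0.1787, 0.1334]), 'tool_rot': array([ 1.798325e+02,  1.358000e-01, -2.197380e+01]), 'force': array([-0.2306, -0.5825, -3.1359]), 'wrist_torque': array([-0.0677,  0.1256,  0.0434])}
[0.49036077 0.17916362 0.13501557]
```

View pics/f_l.png

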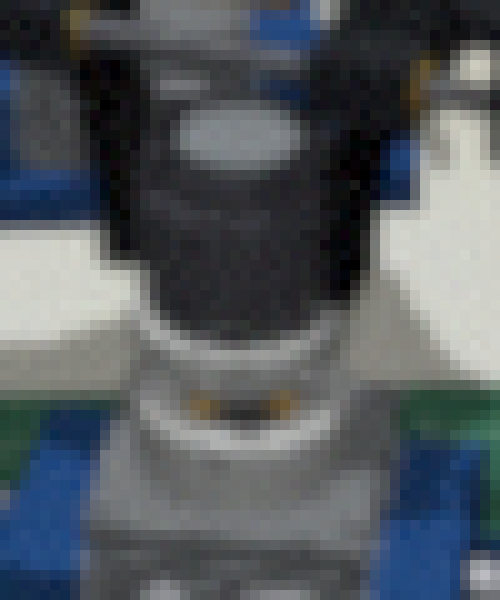

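```bash
cat >> m.py <<'E'
from scipy.optimize import least_squares
def arc(S,xs,r0,r1,rad,z,mind=30):
    V=S["pixels"].max(2).astype(float);pts=[]
    for x in xs:
        d=V[r0:r1-2,x]-V[r0+2:r1,x]; i=int(np.argmax(d)); 
        if i<1 or i>len(d)-2 or d[i]<mind: continue
        w=np.clip(d[i-1:i+2],0,None); pts.append((x,r0+1+(w*np.arange(i-1,i+2)).sum()/w.sum()))
    Q=np.array([onz(S,*p,z)[:2] for p in pts])
    r=least_squares(lambda q:np.hypot(*(Q-q).T)-rad,[Q[:,0].mean(),Q[:,1].mean()+.03],loss="soft_l1",f_scale=.001)
    return r.x,np.std(r.fun),pts
E
python3 - <<'E'
from m import *
S=load("f")["side"]
g=ell(S,(304,155,332,175),100,60);print("glass",g[:2],onz(S,*g[0],.175).round(4))
x,sd,p=arc(S,range(310,329),183,196,.0295,.124,20);print("flange",x.round(4),sd.round(5),[(a,round(float(b),1)) for a,b in p])
x,sd,p=arc(S,range(309,330),195,203,.030,.094);print("mount",x.round(4),sd.round(5),[(a,round(float(b),1)) for a,b in p])
E
```

```text
glass (array([318.32210636, 168.15982342]), array([ 6.05263805, 11.80153847])) [0.4866 0.1778 0.175 ]
flange [0.4865 0.1736] 0.0007 [(310, 189.0), (311, 189.5), (312, 190.3), (313, 190.5), (314, 191.1), (315, 191.2), (316, 191.4), (317, 191.4), (318, 191.4), (319, 191.3), (320, 191.4), (321, 191.4), (322, 191.4), (323, 191.0), (324, 190.5), (325, 190.1), (326, 189.4), (327, 188.7)]
mount [0.4874 0.1759] 0.00055 [(309, 196.9), (310, 197.8), (311, 198.2), (312, 198.9), (313, 199.2), (314, 199.5), (315, 199.7), (316, 199.8), (317, 200.0), (318, 200.3), (319, 200.4), (320, 200.4), (321, 200.1), (322, 199.9), (323, 199.9), (324, 199.4), (325, 199.0), (326, 198.5), (327, 198.1), (328, 197.8)]
```

```bash
python3 - <<'E'
from m import *
o=snap("g");S=o["side"];s=env.get_obs();print(s["tool_pos"],s["tool_rot"],s["force"],plan((.4904,.1795,.125),-22))
g=ell(S,(304,155,332,175),100,60);print("glass",g[0],onz(S,*g[0],.175).round(4))
x,sd,p=arc(S,range(310,328),183,196,.0295,.124,20);print("flange",x.round(4),sd.round(5))
x,sd,p=arc(S,range(309,330),195,203,.030,.094);print("mount",x.round(4),sd.round(5))
E
```

```text
[0.49093071 0.17945005 0.13584024] [-1.79974335e+02 -2.49403171e-02 -2.19705951e+01] [-0.36859543  0.52211979 -2.61041998] (array([-0.0005,  0.0002,  0.0108]), array([-0.0004, -0.0004,  0.0005]))
glass [318.62876892 167.59963131] [0.4875 0.1805 0.175 ]
flange [0.4874 0.1769] 0.00052
mount [0.4875 0.1764] 0.00041
```

Request:
send_rows --steps '[[[0,0,0.002],[0,0,0],0.04],[[0,0,0.004],[0,0,0],0.04],[[0,0,0.006],[0,0,0],0.04],[[0,0,0.008],[0,0,0],0.04],[[0,0,0.01],[0,0,0],0.04]]'

```text
time_s: 6.53
tool_pos: [0.4906, 0.1793, 0.1254]
tool_rot: [-180.0, -0.0, -22.0]
force: [-0.2, 0.5, -2.1]
grip_width: 0.0532
```

```bash
python3 - <<'E'
from m import *
o=snap("h");s=env.get_obs();print(s["tool_pos"],s["tool_rot"],s["force"],s["wrist_torque"])
S=o["side"];cv2.imwrite("pics/h_l.png",cv2.resize(S["pixels"][155:215,295:345,::-1],None,fx=10,fy=10,interpolation=cv2.INTER_NEAREST))
E
```

```text
[0.49032971 0.17922814 0.12510557] [ 1.79967707e+02  2.97467231e-02 -2.19715264e+01] [ 0.60636781 -0.06112498 -2.29987354] [-0.10408616  0.12688324 -0.04779398]
```

View pics/h_l.png

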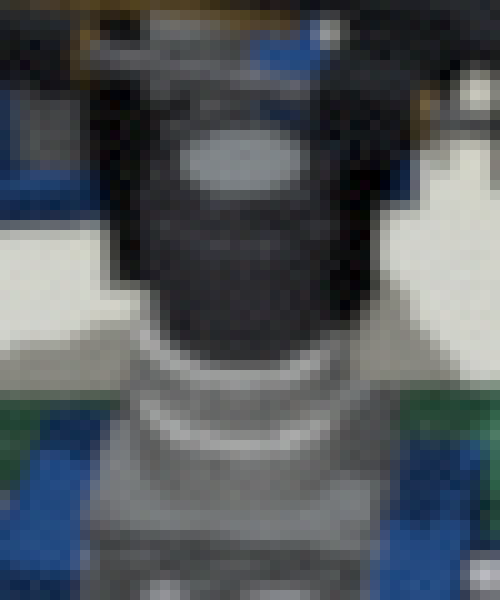

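The tube seems to have entered the throat: there is no contact force and z is 4 mm below face contact. I'll keep lowering it to the pin tops.

Request:
send_rows --steps '[[[0,0,0.0015],[0,0,0],0.04],[[0,0,0.003],[0,0,0],0.04],[[0,0,0.004],[0,0,0],0.04],[[0,0,0.005],[0,0,0],0.04],[[0,0,0.005],[0,0,0],0.04]]'

```text
time_s: 7.05
tool_pos: [0.4907, 0.1795, 0.1213]
tool_rot: [-180.0, 0.0, -22.0]
force: [-2.3, -0.5, 2.5]
grip_width: 0.0532
```

```bash
python3 - <<'E'
from m import *
s=env.get_obs();print(s["tool_pos"],s["tool_rot"],s["force"],s["wrist_torque"])
E
```

```text
[0.49072557 0.17946514 0.12128224] [-1.79977899e+02  1.58350693e-03 -2.19695136e+01] [-2.26572936 -0.50694326  2.47192972] [-0.27924289  0.55519874  0.02579852]
```

Request:
send_rows --steps '[[[-0.0005,0,0.0003],[0,0,-0.035],0.04],[[-0.0005,0,0.0003],[0,0,-0.07],0.04],[[-0.0005,0,0.0003],[0,0,-0.105],0.04],[[-0.0005,0,0.0003],[0,0,-0.14],0.04],[[-0.0005,0,0.0003],[0,0,-0.175],0.04]]'

```text
time_s: 7.47
tool_pos: [0.4912, 0.1797, 0.1213]
tool_rot: [-179.9, -0.1, -11.9]
force: [-0.2, -0.4, 2.8]
grip_width: 0.0529
```

```bash
python3 - <<'E'
from m import *
s=env.get_obs();print(s["tool_pos"],s["tool_rot"],s["force"],s["wrist_torque"])
E
```

```text
[0.49123717 0.17974944 0.12130505] [-1.79916842e+02 -1.18209343e-01 -1.18653722e+01] [-0.17540927 -0.38237626  2.80016669] [-0.15887986  0.14301092 -0.08287704]
```

Request:
send_rows --steps '[[[0,0,0],[0,0,-0.035],0.04],[[0,0,0],[0,0,-0.07],0.04],[[0,0,0],[0,0,-0.105],0.04],[[0,0,0],[0,0,-0.14],0.04],[[0,0,0],[0,0,-0.175],0.04]]'

```text
time_s: 7.88
tool_pos: [0.4913, 0.1799, 0.1213]
tool_rot: [-179.9, -0.1, -1.8]
force: [-0.4, 0.9, 2.5]
grip_width: 0.0531
```

Request:
send_rows --steps '[[[0,0,0],[0,0,-0.035],0.04],[[0,0,0],[0,0,-0.07],0.04],[[0,0,0],[0,0,-0.105],0.04],[[0,0,0],[0,0,-0.14],0.04],[[0,0,0],[0,0,-0.175],0.04]]'

```text
time_s: 8.3
tool_pos: [0.4913, 0.1798, 0.1213]
tool_rot: [-180.0, -0.1, 8.2]
force: [-0.4, -0.1, 1.8]
grip_width: 0.0529
```

Still riding on the pins (z 0.1213). I'll keep turning.

Request:
send_rows --steps '[[[0,0,0],[0,0,-0.035],0.04],[[0,0,0],[0,0,-0.07],0.04],[[0,0,0],[0,0,-0.105],0.04],[[0,0,0],[0,0,-0.14],0.04],[[0,0,0],[0,0,-0.175],0.04]]'

```text
time_s: 8.72
tool_pos: [0.4913, 0.18, 0.1213]
tool_rot: [-180.0, -0.2, 18.2]
force: [-0.5, 1.3, 1.4]
grip_width: 0.0537
```

Request:
send_rows --steps '[[[0,0,0.0003],[0,0,-0.035],0.04],[[0,0,0.0003],[0,0,-0.07],0.04],[[0,0,0.0003],[0,0,-0.105],0.04],[[0,0,0.0003],[0,0,-0.14],0.04],[[0,0,0.0003],[0,0,-0.175],0.04]]'

```text
time_s: 9.13
tool_pos: [0.4906, 0.1796, 0.1201]
tool_rot: [180.0, -0.1, 28.3]
force: [-1.0, -0.4, -2.7]
grip_width: 0.0532
```

```bash
python3 - <<'E'
from m import *
s=env.get_obs();print(s["tool_pos"],s["tool_rot"],s["force"],s["wrist_torque"],s["qpos"].round(1))
E
```

```text
[0.49056313 0.17963246 0.12013645] [ 1.79996085e+02 -5.84907204e-02  2.82538927e+01] [-0.99351434 -0.38846721 -2.70639115] [-0.020809    0.02287301  0.02618886] [-37.1   7.2  15.1 109.1  -2.1  63.9   7.1]
```

Request:
send_rows --steps '[[[0,0,0.001],[0,0,0],0.04],[[0,0,0.002],[0,0,0],0.04],[[0,0,0.003],[0,0,0],0.04],[[0,0,0.004],[0,0,0],0.04],[[0,0,0.004],[0,0,0],0.04]]' --grip_force 50

```text
time_s: 9.55
tool_pos: [0.4905, 0.1796, 0.1164]
tool_rot: [180.0, -0.0, 28.1]
force: [-0.9, -0.5, 4.7]
grip_width: 0.0532
```

```bash
python3 - <<'E'
from m import *
s=env.get_obs();print(s["tool_pos"],s["tool_rot"],s["force"],s["wrist_torque"])
E
```

```text
[0.4904601  0.17958208 0.11639796] [ 1.79999575e+02 -4.09782164e-02  2.81365601e+01] [-0.94171958 -0.54224092  4.73830807] [-0.26059139  0.37412398  0.00103199]
```

Request:
send_rows --steps '[[[0,0,0.001],[0,0,0],0.04],[[0,0,0.002],[0,0,0],0.04],[[0,0,0.003],[0,0,0],0.04],[[0,0,0.004],[0,0,0],0.04],[[0,0,0.0045],[0,0,0],0.04]]'

```text
time_s: 9.97
tool_pos: [0.4905, 0.1796, 0.1153]
tool_rot: [-180.0, -0.1, 28.1]
force: [-10.6, -4.4, 28.2]
grip_width: 0.053
```

```bash
python3 - <<'E'
from m import *
s=env.get_obs();print(s["tool_pos"],s["tool_rot"],s["force"],s["wrist_torque"])
E
```

```text
[0.4905295  0.17962764 0.11525406] [-1.79952284e+02 -5.01468007e-02  2.81390063e+01] [-10.60973694  -4.36201205  28.24265469] [-1.03231238  2.40749152  0.04723392]
```

Request:
send_rows --steps '[[[0,0,-0.0005],[0,0,0],0.04],[[-0.0003,0,-0.001],[0,0,0],0.04],[[-0.0003,0,-0.001],[0,0,0],0.04],[[-0.0003,0,-0.001],[0,0,0],0.04],[[-0.0003,0,-0.001],[0,0,0],0.04]]'

```text
time_s: 10.38
tool_pos: [0.4905, 0.1796, 0.1153]
tool_rot: [-180.0, -0.1, 28.1]
force: [-7.1, -2.1, 17.8]
grip_width: 0.0536
```

```bash
python3 - <<'E'
from m import *
s=env.get_obs();print(s["tool_pos"],s["tool_rot"],s["force"],s["wrist_torque"],s["grip_width"])
S=snap("k")["side"];cv2.imwrite("pics/k_l.png",cv2.resize(S["pixels"][155:215,295:345,::-1],None,fx=10,fy=10,interpolation=cv2.INTER_NEAREST))
g=ell(S,(304,160,332,185),100,60);print("glass",g[0],g[1],onz(S,*g[0],.156).round(4))
s=env.get_obs();print(s["tool_pos"],s["force"])
E
```

```text
[0.49051567 0.17958854 0.11530505] [-1.79972861e+02 -9.45104005e-02  2.81399348e+01] [-7.08998097 -2.12006301 17.8308524 ] [-0.69614383  1.4851018   0.01489387] 0.0536287234429084
glass [319.09179878 173.84049797] [ 6.35940933 10.94628811] [0.4885 0.1798 0.156 ]
[0.49048628 0.17961319 0.11528917] [-7.274182   -2.75527363 17.84008791]
```

View pics/k_l.png

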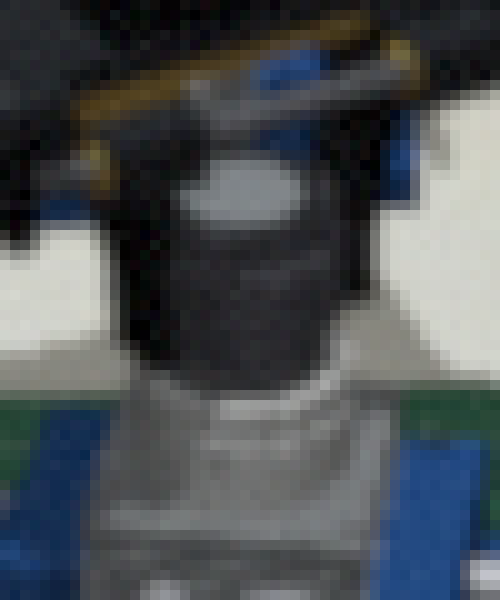

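```bash
python3 - <<'E'
from h import *
print(env.sign_off())
s=env.get_obs();print(s["time_s"],s["tool_pos"],s["force"],s["grip_width"])
E
```

```text
the job is handed in; nothing more can be done
None
the job is handed in; nothing more can be done
```

The tall lens is pushed home in the mount of the camera nearest the base, and the arm is still holding it there. I handed the job in at about 10.5 s; no verdict was reported.

**What I did:** I lifted the lens straight out by its collar and lowered it into the throat. It rode on the pins with the tool tip (TCP) at 121.3 mm, and the keyways dropped in after a turn of about 40–50°. I then pushed it against the spring to a hard stop.

**Last checks:**
- **Height:** the TCP stopped at 115.3 mm, which is 6.0 mm below the pin-riding height; 115.4 mm was expected for home. It did not move when I eased the measured upward reaction from 28 N to 18 N.
- **Push:** about 20 N down on the lens, of which I estimate about 12 N presses on the mount beyond the spring.
- **Grip:** set to 50 N, with the fingers open 53.6 mm on the 54 mm collar. The tool was within 0.1° of vertical.
- **Picture:** the last side view shows no gap between flange and mount.

**What disagreed:**
- The two cameras differed by about 4 mm in x, so I aligned the lens against the mount in the side view alone. In y, the side-view measurements of the lens disagreed by up to 4 mm, but the tube went in without contact force.
- A sideways force of about 7 N remained while pushing.
- The arm blocked the top camera over the mount, so the last check was from the side only.
- I did not measure the short lens again. My moves kept clear of it, and it was still in its place after the lift.

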